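Demould a cast tile with the cam press

ROBOT

A 6-joint arm with a two-finger parallel gripper is mounted at the origin on the work surface. World frame = base frame: x ahead of the robot, y to its left, z up, the work surface at z = 0. Lengths are in m, angles in rad, forces in N, time in s.
With the tool pointing down it reaches from about 0.375 to 0.75 m from the base axis. Payload 9 kg.
Tool frame: the origin (TCP) lies on the centre line of the jaws, within the pads' length; the fingertips stand 22 mm ahead of it and the grasp point (between the pads) lies 3 mm ahead of it; z points along the fingers, y is the direction in which the jaws open and shut (so a half turn about z gives the same grasp; the last joint's range is limited). The gripper opens to 85 mm and grips with 20 to 120 N. Pads are 22 mm wide; open, the fingers measure 114 mm over their backs; the gripper's body (76 mm by 85 mm) begins 54 mm behind the grasp point. The pads swing forward as they close: fully open they stand 13 mm farther back than shut.
Start: joints at [-1.479, 0.104, 0.097, 1.564, 0, 1.353], TCP at [0.183, -0.571, 0.253] pointing down, gripper open.
Joint ranges: [-2.99, 2.99], [-0.84, 1.86], [-1.1, 1.16], [-1.84, 2.11], [-1.51, 1.56], [-3.14, 3.14]. Speed limits (rad/s): [2.22, 2.22, 2.57, 3.14, 3.14, 3.14].

INTERFACE

Orientations are given as a unit quaternion [w, x, y, z].
In Python, from bench import arm, imaging gives the robot as it stands.
- The arm moves only by the tool apply_moves, never from a script. Its argument "deltas" is a list of rows, each an object of numbers: "jaw": the opening in per cent of the stroke, from 0 (shut) to 100 (fully open); "tx", "ty", "tz": the shift along the tool's x, y, z as a fraction of full scale; "twist": the turn about the tool's z as a fraction of full scale. In form: [{"jaw": .., "tx": .., "ty": .., "tz": .., "twist": ..}, ...]. A call has 1 to 8 rows; each row shifts and turns the commanded pose from where the row before left it, along the tool's axes as they then stand; what a row does not reach is not made up. Full scale, the value 1, is 0.25 m for a shift and 90 degrees for a turn. A row lasts 1/10 s, in which the tool goes at most 50 mm and 8.59 degrees, less where a joint would pass 70% of its speed; a pose out of reach is approached as far as the arm can. A call with a number of a shift or a turn outside -1 to 1 is refused whole. A call with a gripper value outside its range is refused whole. The fingers move at their own pace and stop on an object; the grip force is fixed at half the most. Time passes only in rows, so rows that do not move let the fingers close. It gives the time, the measured TCP pose, the force and the opening at its end, in the units of the state.
- arm.sense(): the state, without advancing time (a new reading comes with each control period).
- imaging.snapshot(name): name is "scene" or "top"; returns (picture, depth): 400x640x3 uint8, blue, green, red; 400x640 float32, m along the optical axis (not along the pixel's ray), 0 where there is no reading.
- imaging.camera_info(name): a dict with "fovy" (degrees; the focal length in pixels is half the picture's height over the tangent of half this angle, whatever the lens; pixels are square), "cx", "cy" (the principal point, pixels), "rvec" (rotation vector, rad) and "tvec" (3), from world to camera coordinates, as OpenCV has them. Camera axes: x right, y down, z forward; pixel columns grow to the right and rows downward; lengths in m; the calibration is good to about 2 mm. A picture is of the moment at which its call begins. camera_info takes no time and is no camera call.
- arm.sign_off(): hands the job in, once; it reports no verdict.
The state is a dict: "clock": time; "joint_pos": joint angles; "dq": joint speeds; "joint_efforts": joint torques, N m; "ee_pos": TCP position; "orientation": TCP orientation; "force": force on the tool from outside, world axes, zero at the start; "ft_torque": the same for the moment, N m; "gripper_width": finger opening in m.
Only numpy, scipy, OpenCV 4.12 (cv2) and the standard library are available. Lean on these libraries where they do the work, as an engineer would, in place of code of your own. Each camera call takes 0.05 s, during which the arm holds its last target. There are 200 camera calls.

TASK

Lift the aluminium cover off the blue demoulding press by its knob and set it down, knob up, near the middle of the brown cork mat, without dropping it. Then swing the press's cam lever to its highest lift point, so that the fresh cast tile is pushed up out of the mould, and finish while still holding the lever there. Do not touch the soft cast, and leave everything else on the bench where it is.

Things in the scene. Friction and masses are not known exactly. Their poses are not given: they have to be found in the camera images.
- press: fixed blue demoulding press, base 150 x 130 mm, 150 mm tall. Origin under its centre on the bench, z up. The upper part is the mould frame, 110 x 110 mm outside, with an open square pocket of 70 x 70 mm in its top. The lever is on its -y side (its right side seen from the robot) and at rest points along the press's -x, towards the robot. The position and yaw vary
- mould_mouth (a point): centre of the mould pocket's mouth, level with the press's top, 150 mm above the bench; axes as the press
- cover: loose aluminium cover 90 x 90 x 8 mm, 0.2 to 0.42 kg, with a 60 x 60 x 4 mm plug under it that sits loosely in the mould pocket at the start, and an upright black cylindrical knob of 24 mm diameter and 45 mm height in the middle of its top. Origin: centre of the plug's underside; z up; the plate's top is 12 mm and the knob's top 57 mm above the origin
- cover_knob (a point): point in the cover's knob at the height to grip, 40 mm above the cover's origin, 28 mm above the plate, 17 mm below the knob's top
- cork_mat: fixed brown cork mat 150 x 150 x 5 mm on the bench; origin under its centre, so its top is 5 mm above the origin. On one side of the press; a green mat of the same size is on the other, and which is which varies
- green_mat: fixed green cutting mat 150 x 150 x 5 mm, not to be used; origin under its centre
- cam_lever (a joint): angle of the cam lever in rad, 0 at its rest stop, where it points to the robot, 0.22 rad above level; it grows as the handle swings up and away from the robot. The lift is highest (about 17 mm) at 1.35, when the lever stands straight up; beyond that (stop at 1.95) the cast sinks again. A spring and the weight turn it back to rest when it is let go: about 2 to 4 N at the handle all the way
- lever_grip (a point): centre of the red cylindrical handle, 22 mm diameter, 70 mm long, lying along the press's y: a sleeve that turns freely on its pin, so it can be gripped while the lever swings. It stands out to the -y side from the end of the flat steel arm (10 mm thick, at its inner end). It moves on a 150 mm circle about press_shaft; 83 mm above the bench at rest, 200 mm at the highest lift
- press_shaft (a point): point on the lever's level turning axis (which runs along the press's y) in the plane of the circle of lever_grip; 110 mm to the -y side of the press's centre, 50 mm above the bench; fixed to the press, axes as the press
- cast_top (a point): centre of the top of the loose terracotta-coloured cast tile, 66 x 66 x 22 mm with a low round boss 4 mm high, which lies in the mould pocket under the cover; 5 mm below the mould's mouth at rest, about 12 mm above it at the highest lift
- glue_jar: bystander, leave alone: white glue jar with a yellow lid, 56 mm diameter, 75 mm tall, standing; origin under its centre
- paint_tin: bystander, leave alone: paint tin, 72 mm diameter, 85 mm tall, standing; origin under its centre
- mug: bystander, leave alone: white mug, 80 mm diameter, 90 mm tall; origin under its centre
- cap_gold: bystander, leave alone: gold bottle top, 32 mm diameter, 8 mm high, lying flat; origin under its centre
- cap_red: bystander, leave alone: red bottle top, 32 mm diameter, 8 mm high, lying flat; origin under its centre
- wire_spool: bystander, leave alone: copper wire spool, 56 mm diameter, 36 mm tall; origin under its centre
- paint_spatula: bystander, leave alone: spatula 200 mm long lying on the bench; origin under its centre
Not all that is in view belongs to the job. Leave any orange or purple look-alike of the cover alone. There is more than one size of the cork_mat; the job needs the smaller.

How it is judged:
On the way, in this order (a step that is already met when the one before it is completed fails the run):
1. the cover rests knob up on the cork mat, let go (x of cover in the frame of cork_mat between -0.05 and 0.05 m and y of cover in the frame of cork_mat between -0.05 and 0.05 m and z of cover in the frame of cork_mat between 0.001 and 0.009 m and angle between cover's own z axis and vertical below 0.1 rad and linear speed of cover below 0.03 m/s and contact force between each of the fingers, the arm and cover below 0.2 N), for 0.3 s.
2. the cam lever is at its highest lift point and the cast stands out of the mould (value of joint cam_lever between 1.15 and 1.55 rad and z of cast_top in the frame of mould_mouth above 0.0095 m), for 0.3 s.
At the end, for the whole second after the job is handed in: Cover released, upright (0.1 rad), still, within 50 mm of the cork mat's centre along each side; the robot holds the lever (over 0.5 N) still at 1.35 +- 0.2 rad; the cast, untouched by the robot, stands 9.5 mm or more above the mould mouth, level within 0.15 rad (all of step 1 and all of step 2 and velocity of joint cam_lever between -0.1 and 0.1 rad/s and contact force between any of the arm, the fingers and cam_lever above 0.5 N and contact force between each of the arm, the fingers and cast below 0.2 N and contact force between cover and cam_lever below 0.1 N and angle between cast_top's own z axis and vertical below 0.15 rad); the arm keeps its last pose, push and grip.
It fails at once if the cover was dropped (falling faster than 0.6 m/s while not held) (linear speed of cover above 0.6 m/s and contact force between the fingers and cover below 0.1 N).
It fails at once if the soft cast was touched by the robot (contact force between any of the arm, the fingers and cast above 0.5 N).
It fails at once if a bystander was moved more than 40 mm (distance of any of glue_jar, paint_tin, mug, cap_gold, cap_red, wire_spool, paint_spatula from where it was at the start of the episode above 0.04 m).
It also fails if it takes over 50 s, if anything falls off the work surface, if the arm or the gripper's body presses on something with over 40 N, if the wrist force passes 120 N, or if a joint passes its speed limit or range.

## Working session

There is one attempt and no reset: what is moved stays moved. The work goes in short steps, Python scripts to look and compute and a tool call to move; the robot and the scene stay as the last step left them, time stands still between calls to the robot, and variables do not carry over. Pictures are saved under pics/ and viewed, about 8 in all and at most 12, crops included, and the job is handed in when it is done.

Besides the shell and the picture viewer there is one more tool, called after "Request:" by a JSON object that holds its "op" and its "data". apply_moves: Moves the arm, as the interface text tells. Shift numbers are shares of 0.25 m and turn numbers shares of 90 degrees, none past 1 either way. Its arguments: {"type":"object","properties":{"deltas":{"type":"array"}},"required":["deltas"]}

```bash
mkdir -p pics
cat > h.py <<'E'
import numpy as np,cv2
from bench import arm,imaging
def K(n):
    c=imaging.camera_info(n);f=200/np.tan(np.radians(c["fovy"])/2)
    R=cv2.Rodrigues(np.array(c["rvec"],float))[0];return f,c["cx"],c["cy"],R,np.array(c["tvec"],float).ravel()
def cloud(n,d):
    f,cx,cy,R,t=K(n);v,u=np.mgrid[:400,:640]
    P=np.stack([(u-cx)/f*d,(v-cy)/f*d,d],-1);return (P-t)@R
def proj(n,P):
    f,cx,cy,R,t=K(n);q=np.atleast_2d(P)@R.T+t;return np.c_[f*q[:,0]/q[:,2]+cx,f*q[:,1]/q[:,2]+cy]
E
python3 - <<'E'
from h import *
for n in("top","scene"):
    p,d=imaging.snapshot(n);cv2.imwrite(f"pics/{n}0.png",p);np.savez(f"{n}0.npz",p=p,d=d);print(imaging.camera_info(n))
print(arm.sense())
E
```

```text
{'fovy': 48.63448897860468, 'cx': 316.61657837232417, 'cy': 200.73988483209018, 'rvec': array([ 2.16864502, -2.23120093,  0.08950891]), 'tvec': array([-0.09207609,  0.56643349,  1.50559239])}
{'fovy': 53.03271473346568, 'cx': 318.0583222777927, 'cy': 203.31568926702985, 'rvec': array([ 0.74535364,  2.57669577, -1.18309418]), 'tvec': array([ 0.51011661, -0.04142611,  1.46591055])}
{'clock': 0.1, 'joint_pos': array([-1.47869852e+00,  1.04640280e-01,  9.65655164e-02,  1.56389064e+00,
       -4.42777198e-06,  1.35311705e+00]), 'dq': array([-1.34104015e-04, -1.90588537e-03,  2.88427359e-03,  9.99667362e-05,
        9.89623711e-04,  1.02922022e-03]), 'joint_efforts': array([ 6.31681833e-03, -5.58211756e+01,  5.04717529e+01,  1.31631564e-02,
       -3.30549383e-04,  1.57921324e-06]), 'ee_pos': array([ 0.18290281, -0.57116711,  0.25260983]), 'orientation': array([-5.83526159e-04,  9.88028563e-01,  1.54269952e-01,  3.44700080e-05]), 'force': array([-0.08923492,  0.19619751, -0.36824094]), 'ft_torque': array([-0.02209717, -0.02445164,  0.02988355]), 'gripper_width': 0.08536135420238476}
```

View pics/top0.png

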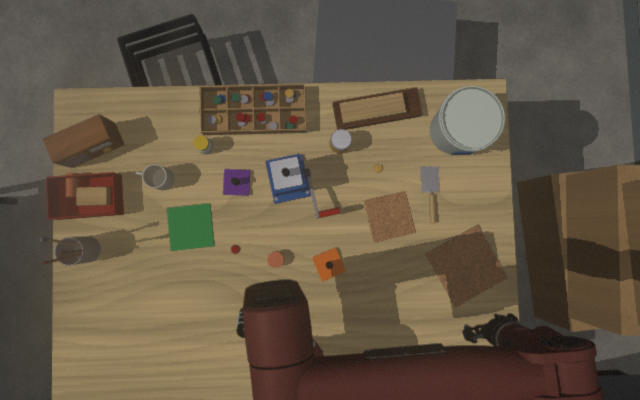

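View pics/scene0.png

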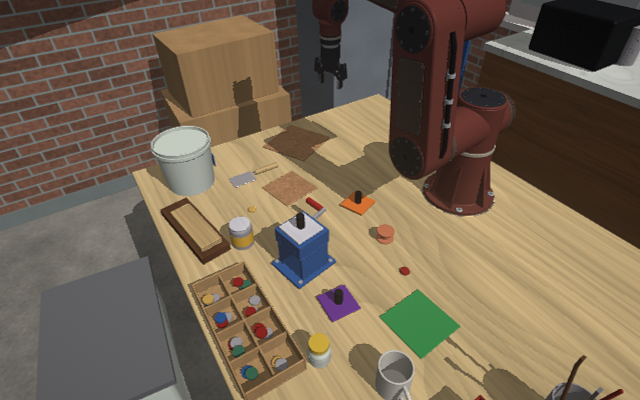

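Top view: the real cover is the grey plate with a black knob on the blue press at (287,172). The look-alikes are purple (237,182) and orange (329,264). The smaller cork mat is at (390,217), the larger at (466,266), and the red lever handle is at (328,212). Next I'll measure these and make a close crop to check.

Run:
```python
from h import *
z=np.load("top0.npz");p,d=z["p"],z["d"];P=cloud("top",d);Z=P[...,2]
hsv=cv2.cvtColor(p,cv2.COLOR_BGR2HSV)
v,u=np.mgrid[:400,:640]
def box(a,b,c,e):return (u>=a)&(u<=c)&(v>=b)&(v<=e)&(d>0)
def rect(m,name):
    q=P[m];r=cv2.minAreaRect((q[:,:2]*1000).astype(np.float32));print(name,m.sum(),np.round(r[0],1),np.round(r[1],1),round(r[2],1),"z",np.round(np.median(q[:,2]),4), "mean",q[:,:2].mean(0).round(4))
b=box(255,140,350,225)
rect(b&(Z>.150)&(Z<.172)&(u<312),"plate")
rect(b&(Z>.135)&(Z<.172)&(u<312),"frame+plate")
rect(b&(Z>.185)&(u<312),"knob");print(Z[b&(Z>.18)].max())
red=box(310,195,350,225)&((hsv[...,0]<8)|(hsv[...,0]>172))&(hsv[...,1]>150)
rect(red&(Z>.05),"handle")
rect(box(355,185,424,248)&(Z>-.01)&(Z<.02)&(hsv[...,0]<14)&(hsv[...,1]>70)&(hsv[...,2]>60),"cork")
mk=box(355,185,424,248)&(hsv[...,0]<14)
im=p[130:260,225:430].copy();im=cv2.resize(im,None,fx=3.8,fy=3.8,interpolation=cv2.INTER_CUBIC);cv2.imwrite("pics/crop1.png",im)
for uv in[(390,217),(287,160),(270,172),(343,158),(378,168),(430,180),(237,190),(329,275),(320,260)]:print(uv,P[uv[1],uv[0]].round(3),hsv[uv[1],uv[0]])
```

```text
plate 928 [645.1 -10.4] [108.9 109.2] 10.4 z 0.1568 mean [ 0.6446 -0.0109]
frame+plate 1161 [645.1 -10. ] [110.6 109.7] 10.9 z 0.1556 mean [ 0.6433 -0.0104]
knob 50 [646.6 -11. ] [18.5 23.5] 88.1 z 0.2012 mean [ 0.6454 -0.0111]
0.2094865348061689
handle 106 [ 520.7 -145.8] [16.8 66.4] 10.6 z 0.0917 mean [ 0.5207 -0.1461]
cork 128 [ 501.9 -358.9] [138. 139.] 12.4 z 0.0054 mean [ 0.5027 -0.3617]
(390, 217) [ 0.501 -0.362  0.002] [ 13 116 128]
(287, 160) [ 0.686 -0.016  0.16 ] [160   5 154]
(270, 172) [0.649 0.038 0.158] [110 108 109]
(343, 158) [ 0.712 -0.205  0.003] [ 20  96 130]
(378, 168) [ 0.674 -0.327  0.001] [ 20 148 145]
(430, 180) [ 0.627 -0.509 -0.002] [  0   9 117]
(237, 190) [0.609 0.165 0.012] [139 118 108]
(329, 275) [ 0.308 -0.143  0.009] [ 12 191 163]
(320, 260) [ 0.36  -0.114  0.007] [ 12 188 164]
```

View pics/crop1.png

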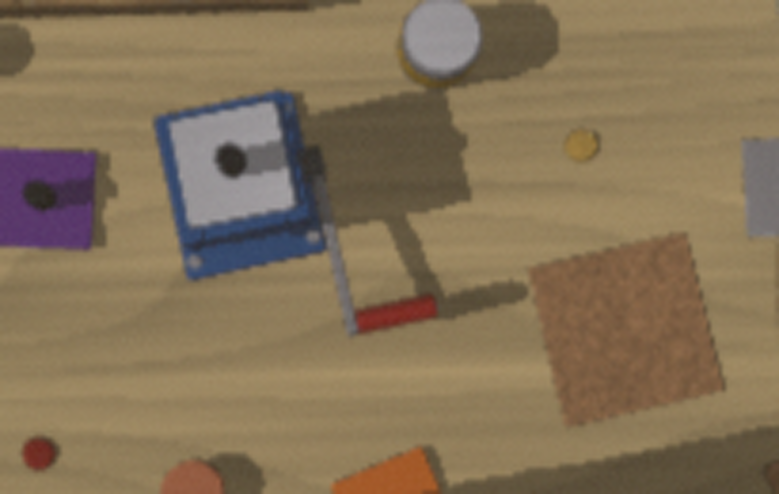

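The crop confirms the choice. The press centre is near (0.645,-0.0105) with a yaw of about 10.6°, and the small cork mat's centre is near (0.501,-0.362). I'll first twist the jaw direction to the press's x; that suits the lever as well.

Request:
{"op": "apply_moves", "data": {"deltas": [{"jaw":100,"twist":-0.095,"tz":-0.05},{"jaw":100,"twist":-0.095,"tz":-0.05},{"jaw":100,"twist":-0.095,"tz":-0.02},{"jaw":100,"twist":-0.095},{"jaw":100,"twist":-0.095},{"jaw":100,"twist":-0.095},{"jaw":100,"twist":-0.095},{"jaw":100,"twist":-0.095}]}}

```text
invalid input
```

Request:
{"op": "apply_moves", "data": {"deltas": [{"jaw":100,"twist":-0.095},{"jaw":100,"twist":-0.065},{"jaw":100}]}}

```text
invalid input
```

```bash
cat >> h.py <<'E'
from scipy.spatial.transform import Rotation as Ro
def go(*T):
    s=arm.sense();w,x,y,z=s["orientation"];R=Ro.from_quat([x,y,z,w]).as_matrix();p=s["ee_pos"]
    print("t",s["clock"],"p",p.round(4),"yaw",np.degrees(np.arctan2(R[1,0],R[0,0])).round(2),"f",s["force"].round(1),"w",s["gripper_width"].round(4),"j",s["joint_pos"].round(2))
    for t in T:
        t=np.array(t);print(t,"scaled tool delta",((R.T@(t-p))/.25).round(4));p=t
E
python3 -c "
from h import *
go((.4,-.29,.283),(.646,-.011,.283))"
```

```text
Traceback (most recent call last):
  File "h.py", line 14, in go
    print("t",s["clock"],"p",p.round(4),"yaw",np.degrees(np.arctan2(R[1,0],R[0,0])).round(2),"f",s["force"].round(1),"w",s["gripper_width"].round(4),"j",s["joint_pos"].round(2))
                                                                                                                         ^^^^^^^^^^^^^^^^^^^^^^^^
AttributeError: 'float' object has no attribute 'round'
```

Every row probably needs all the keys.

Request:
{"op": "apply_moves", "data": {"deltas": [{"jaw":100,"tx":0,"ty":0,"tz":-0.05,"twist":-0.095},{"jaw":100,"tx":0,"ty":0,"tz":-0.05,"twist":-0.095},{"jaw":100,"tx":0,"ty":0,"tz":-0.02,"twist":-0.095},{"jaw":100,"tx":0,"ty":0,"tz":0,"twist":-0.095},{"jaw":100,"tx":0,"ty":0,"tz":0,"twist":-0.095},{"jaw":100,"tx":0,"ty":0,"tz":0,"twist":-0.095},{"jaw":100,"tx":0,"ty":0,"tz":0,"twist":-0.095},{"jaw":100,"tx":0,"ty":0,"tz":0,"twist":-0.095}]}}

```text
clock: 0.9
ee_pos: [0.1829, -0.5713, 0.2828]
orientation: [-0.0, 0.728, 0.685, 0.0]
force: [-0.6, 0.6, -0.1]
gripper_width: 0.0854
```

Request:
{"op": "apply_moves", "data": {"deltas": [{"jaw":100,"tx":0,"ty":0,"tz":0,"twist":-0.095},{"jaw":100,"tx":0,"ty":0,"tz":0,"twist":-0.065},{"jaw":100,"tx":0,"ty":0,"tz":0,"twist":0}]}}

```text
clock: 1.2
ee_pos: [0.1829, -0.5713, 0.2829]
orientation: [-0.0, 0.639, 0.77, 0.0]
force: [0.1, 0.5, -0.2]
gripper_width: 0.0855
```

```bash
sed -i 's/s\["gripper_width"\].round(4)/round(float(s["gripper_width"]),4)/' h.py
python3 -c "
from h import *
go((.4,-.29,.283),(.646,-.011,.283))"
```

```text
t 1.2 p [ 0.1829 -0.5713  0.2829] yaw 100.63 f [ 0.1  0.5 -0.2] w 0.0855 j [-1.48  0.11  0.16  1.62 -0.   -0.09]
[ 0.4   -0.29   0.283] scaled tool delta [9.457e-01 1.061e+00 3.000e-04]
[ 0.646 -0.011  0.283] scaled tool delta [9.153e-01 1.173e+00 7.000e-04]
```

Request:
{"op": "apply_moves", "data": {"deltas": [{"jaw":100,"tx":0.116,"ty":0.14,"tz":0,"twist":0},{"jaw":100,"tx":0.116,"ty":0.14,"tz":0,"twist":0},{"jaw":100,"tx":0.116,"ty":0.14,"tz":0,"twist":0},{"jaw":100,"tx":0.116,"ty":0.14,"tz":0,"twist":0},{"jaw":100,"tx":0.116,"ty":0.14,"tz":0,"twist":0},{"jaw":100,"tx":0.116,"ty":0.14,"tz":0,"twist":0},{"jaw":100,"tx":0.116,"ty":0.14,"tz":0,"twist":0},{"jaw":100,"tx":0.116,"ty":0.14,"tz":0,"twist":0}]}}

```text
clock: 2.0
ee_pos: [0.4166, -0.2905, 0.2833]
orientation: [0.0, 0.641, 0.768, -0.0]
force: [0.5, -0.5, -0.6]
gripper_width: 0.0856
```

Request:
{"op": "apply_moves", "data": {"deltas": [{"jaw":100,"tx":0.116,"ty":0.14,"tz":0,"twist":0},{"jaw":100,"tx":0.116,"ty":0.14,"tz":0,"twist":0},{"jaw":100,"tx":0.116,"ty":0.14,"tz":0,"twist":0},{"jaw":100,"tx":0.116,"ty":0.14,"tz":0,"twist":0},{"jaw":100,"tx":0.116,"ty":0.14,"tz":0,"twist":0},{"jaw":100,"tx":0.1,"ty":0.12,"tz":0,"twist":0},{"jaw":100,"tx":0.05,"ty":0.06,"tz":0,"twist":0},{"jaw":100,"tx":0,"ty":0,"tz":0,"twist":0}]}}

```text
clock: 2.8
ee_pos: [0.5995, -0.0702, 0.2825]
orientation: [-0.001, 0.639, 0.769, -0.0]
force: [0.3, -0.4, -0.3]
gripper_width: 0.0854
```

Run:
```python
from h import *
go((.646,-.011,.283),(.646,-.011,.192))
p,d=imaging.snapshot("scene");np.savez("s1.npz",p=p,d=d)
# scene-depth estimate of knob & plate
P=cloud("scene",d);Z=P[...,2];hsv=cv2.cvtColor(p,cv2.COLOR_BGR2HSV)
m=(abs(P[...,0]-.645)<.03)&(abs(P[...,1]+.0105)<.03)&(Z>.172)&(Z<.21)
q=P[m];print("knob",m.sum(),q.mean(0).round(4),q.min(0).round(4),q.max(0).round(4))
m=(abs(P[...,0]-.645)<.09)&(abs(P[...,1]+.0105)<.09)&(Z>.155)&(Z<.163)
r=cv2.minAreaRect((P[m][:,:2]*1000).astype(np.float32));print("plate",m.sum(),r,Z[m].mean())
cv2.imwrite("pics/s1.png",cv2.resize(p[100:300,180:420],None,fx=3,fy=3))
```

```text
t 2.8 p [ 0.5995 -0.0702  0.2825] yaw 100.55 f [ 0.3 -0.4 -0.3] w 0.0854 j [-0.33  0.13  0.17  1.62  0.    1.05]
[ 0.646 -0.011  0.283] scaled tool delta [ 0.1987  0.2262 -0.002 ]
[ 0.646 -0.011  0.192] scaled tool delta [-3.00e-04  3.00e-04  3.64e-01]
knob 100 [ 0.6482 -0.007   0.1914] [ 0.6356 -0.0237  0.1723] [0.6578 0.0028 0.2026]
plate 387 ((646.3674926757812, -9.790054321289062), (90.68025970458984, 89.32542419433594), 9.247818946838379) 0.15656240018080458
```

View pics/s1.png

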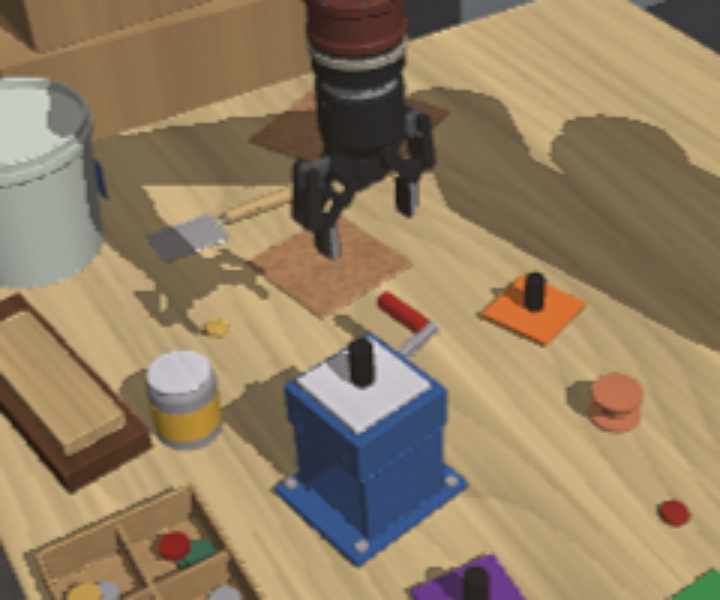

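The enlarged scene crop shows the open gripper above and behind the press. The knob is at (360,360) in the crop and its depth agrees within about 2 mm, so I'll move over it and down.

Request:
{"op": "apply_moves", "data": {"deltas": [{"jaw":100,"tx":0.1,"ty":0.113,"tz":0,"twist":0},{"jaw":100,"tx":0.099,"ty":0.113,"tz":0,"twist":0},{"jaw":100,"tx":0,"ty":0,"tz":0,"twist":0},{"jaw":100,"tx":0,"ty":0,"tz":0.1,"twist":0},{"jaw":100,"tx":0,"ty":0,"tz":0.1,"twist":0},{"jaw":100,"tx":0,"ty":0,"tz":0.1,"twist":0},{"jaw":100,"tx":0,"ty":0,"tz":0.06,"twist":0},{"jaw":100,"tx":0,"ty":0,"tz":0,"twist":0}]}}

```text
clock: 3.65
ee_pos: [0.6434, -0.014, 0.191]
orientation: [-0.002, 0.64, 0.768, -0.001]
force: [-0.3, 0.2, 0.2]
gripper_width: 0.0856
```

Request:
{"op": "apply_moves", "data": {"deltas": [{"jaw":0,"tx":0,"ty":0,"tz":0,"twist":0},{"jaw":0,"tx":0,"ty":0,"tz":0,"twist":0},{"jaw":0,"tx":0,"ty":0,"tz":0,"twist":0},{"jaw":0,"tx":0,"ty":0,"tz":0,"twist":0},{"jaw":0,"tx":0,"ty":0,"tz":0,"twist":0},{"jaw":0,"tx":0,"ty":0,"tz":0,"twist":0},{"jaw":0,"tx":0,"ty":0,"tz":0,"twist":0},{"jaw":0,"tx":0,"ty":0,"tz":0,"twist":0}]}}

```text
clock: 4.45
ee_pos: [0.6454, -0.0133, 0.1943]
orientation: [0.001, 0.639, 0.769, 0.0]
force: [0.7, -0.2, 5.3]
gripper_width: 0.0225
```

```bash
python3 -c "
from h import *
go((.646,-.0105,.192))"
```

```text
t 4.45 p [ 0.6454 -0.0133  0.1943] yaw 100.55 f [ 0.7 -0.2  5.3] w 0.0225 j [-0.22  0.24  0.14  1.47 -0.    1.16]
[ 0.646  -0.0105  0.192 ] scaled tool delta [0.0104 0.0044 0.0093]
```

Gripped (22.5 mm opening). Lift gently and check.

Request:
{"op": "apply_moves", "data": {"deltas": [{"jaw":0,"tx":0,"ty":0,"tz":-0.02,"twist":0},{"jaw":0,"tx":0,"ty":0,"tz":-0.04,"twist":0},{"jaw":0,"tx":0,"ty":0,"tz":-0.08,"twist":0},{"jaw":0,"tx":0,"ty":0,"tz":-0.1,"twist":0},{"jaw":0,"tx":0,"ty":0,"tz":-0.08,"twist":0},{"jaw":0,"tx":0,"ty":0,"tz":-0.04,"twist":0},{"jaw":0,"tx":0,"ty":0,"tz":0,"twist":0}]}}

```text
clock: 5.15
ee_pos: [0.6456, -0.0133, 0.2849]
orientation: [0.001, 0.639, 0.769, 0.001]
force: [0.1, -0.0, -3.4]
gripper_width: 0.0224
```

Run:
```python
from h import *
go((.501,-.362,.285),(.501,-.362,.085))
p,d=imaging.snapshot("scene")
cv2.imwrite("pics/s2.png",cv2.resize(p[60:300,200:440],None,fx=2.5,fy=2.5))
```

```text
t 5.15 p [ 0.6456 -0.0133  0.2849] yaw 100.55 f [ 0.1 -0.  -3.4] w 0.0224 j [-0.22  0.26  0.32  1.64 -0.    1.16]
[ 0.501 -0.362  0.285] scaled tool delta [-1.2654e+00 -8.2420e-01 -9.0000e-04]
[ 0.501 -0.362  0.085] scaled tool delta [ 0.0008 -0.0017  0.8   ]
```

View pics/s2.png

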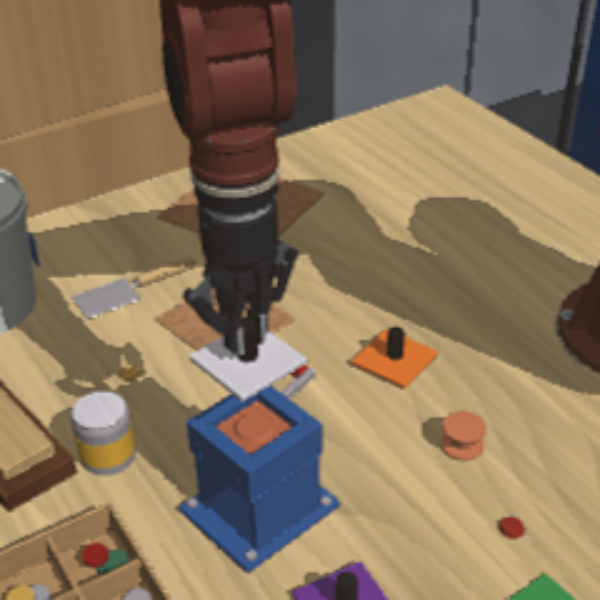

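The cover is held level (about 3.4 N), the cast lies in the pocket at crop (255,425). Carry it to the mat.

Request:
{"op": "apply_moves", "data": {"deltas": [{"jaw":0,"tx":-0.05,"ty":-0.033,"tz":0,"twist":0},{"jaw":0,"tx":-0.1,"ty":-0.065,"tz":0,"twist":0},{"jaw":0,"tx":-0.12,"ty":-0.078,"tz":0,"twist":0},{"jaw":0,"tx":-0.12,"ty":-0.078,"tz":0,"twist":0},{"jaw":0,"tx":-0.12,"ty":-0.078,"tz":0,"twist":0},{"jaw":0,"tx":-0.12,"ty":-0.078,"tz":0,"twist":0},{"jaw":0,"tx":-0.12,"ty":-0.078,"tz":0,"twist":0},{"jaw":0,"tx":-0.12,"ty":-0.078,"tz":0,"twist":0}]}}

```text
clock: 6.0
ee_pos: [0.5441, -0.2544, 0.2818]
orientation: [-0.001, 0.639, 0.769, -0.0]
force: [-0.2, -0.1, -2.3]
gripper_width: 0.0221
```

Request:
{"op": "apply_moves", "data": {"deltas": [{"jaw":0,"tx":-0.12,"ty":-0.078,"tz":0,"twist":0},{"jaw":0,"tx":-0.12,"ty":-0.078,"tz":0,"twist":0},{"jaw":0,"tx":-0.1,"ty":-0.065,"tz":0,"twist":0},{"jaw":0,"tx":-0.05,"ty":-0.033,"tz":0,"twist":0},{"jaw":0,"tx":0,"ty":0,"tz":0,"twist":0}]}}

```text
clock: 6.5
ee_pos: [0.4996, -0.362, 0.2819]
orientation: [-0.001, 0.64, 0.768, -0.0]
force: [0.4, 0.3, -2.3]
gripper_width: 0.0224
```

```bash
python3 -c "
from h import *
go((.501,-.362,.285),(.501,-.362,.053))"
```

```text
t 6.5 p [ 0.4996 -0.362   0.2819] yaw 100.39 f [ 0.4  0.3 -2.3] w 0.0224 j [-0.84  0.17  0.22  1.62 -0.    0.55]
[ 0.501 -0.362  0.285] scaled tool delta [-0.001   0.0055 -0.0126]
[ 0.501 -0.362  0.053] scaled tool delta [-0.0013  0.0013  0.928 ]
```

Request:
{"op": "apply_moves", "data": {"deltas": [{"jaw":0,"tx":0,"ty":0,"tz":0.06,"twist":0},{"jaw":0,"tx":0,"ty":0,"tz":0.14,"twist":0},{"jaw":0,"tx":0,"ty":0,"tz":0.16,"twist":0},{"jaw":0,"tx":0,"ty":0,"tz":0.16,"twist":0},{"jaw":0,"tx":0,"ty":0,"tz":0.16,"twist":0},{"jaw":0,"tx":0,"ty":0,"tz":0.12,"twist":0},{"jaw":0,"tx":0,"ty":0,"tz":0.06,"twist":0},{"jaw":0,"tx":0,"ty":0,"tz":0,"twist":0}]}}

```text
clock: 7.3
ee_pos: [0.5002, -0.3584, 0.0659]
orientation: [-0.002, 0.639, 0.769, 0.0]
force: [0.5, -0.1, -2.8]
gripper_width: 0.0224
```

Request:
{"op": "apply_moves", "data": {"deltas": [{"jaw":0,"tx":0,"ty":0,"tz":0.014,"twist":0},{"jaw":0,"tx":0,"ty":0,"tz":0.014,"twist":0},{"jaw":0,"tx":0,"ty":0,"tz":0.012,"twist":0},{"jaw":0,"tx":0,"ty":0,"tz":0,"twist":0},{"jaw":0,"tx":0,"ty":0,"tz":0,"twist":0}]}}

```text
clock: 7.8
ee_pos: [0.5013, -0.3606, 0.0587]
orientation: [0.0, 0.639, 0.769, -0.0]
force: [-0.2, -0.6, -2.9]
gripper_width: 0.022
```

Request:
{"op": "apply_moves", "data": {"deltas": [{"jaw":0,"tx":0,"ty":0,"tz":0.008,"twist":0},{"jaw":0,"tx":0,"ty":0,"tz":0.008,"twist":0},{"jaw":0,"tx":0,"ty":0,"tz":0,"twist":0},{"jaw":0,"tx":0,"ty":0,"tz":0,"twist":0}]}}

```text
clock: 8.2
ee_pos: [0.5011, -0.3603, 0.0542]
orientation: [-0.0, 0.639, 0.769, -0.0]
force: [0.5, -0.5, -3.4]
gripper_width: 0.0227
```

Run:
```python
from h import *
go((.501,-.362,.053))
p,d=imaging.snapshot("scene")
cv2.imwrite("pics/s3.png",cv2.resize(p[90:250,200:400],None,fx=4,fy=3.75))
```

```text
t 8.2 p [ 0.5011 -0.3603  0.0542] yaw 100.55 f [ 0.5 -0.5 -3.4] w 0.0227 j [-0.83  0.22 -0.14  1.21 -0.    0.55]
[ 0.501 -0.362  0.053] scaled tool delta [-0.0065 -0.0015  0.0047]
```

View pics/s3.png

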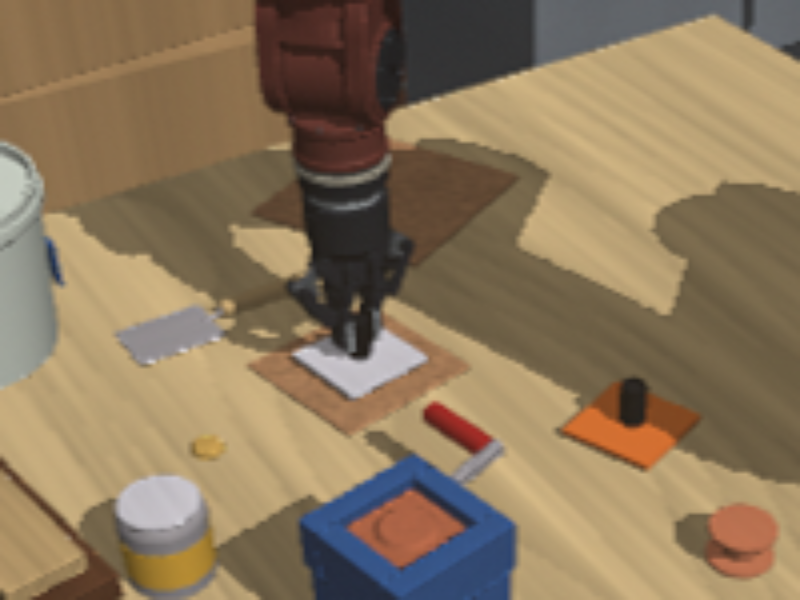

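The cover hangs level just above the middle of the small mat (plate at crop (360,360)), but the force shows no contact yet. I'll lower it the last millimetres.

Request:
{"op": "apply_moves", "data": {"deltas": [{"jaw":0,"tx":0,"ty":0,"tz":0.006,"twist":0},{"jaw":0,"tx":0,"ty":0,"tz":0.004,"twist":0},{"jaw":0,"tx":0,"ty":0,"tz":0,"twist":0},{"jaw":0,"tx":0,"ty":0,"tz":0,"twist":0}]}}

```text
clock: 8.65
ee_pos: [0.5014, -0.3606, 0.0533]
orientation: [0.0, 0.639, 0.769, -0.0]
force: [-4.1, 5.1, 8.3]
gripper_width: 0.0222
```

Contact. Release.

Request:
{"op": "apply_moves", "data": {"deltas": [{"jaw":35,"tx":0,"ty":0,"tz":0,"twist":0},{"jaw":50,"tx":0,"ty":0,"tz":0,"twist":0},{"jaw":70,"tx":0,"ty":0,"tz":0,"twist":0},{"jaw":100,"tx":0,"ty":0,"tz":0,"twist":0},{"jaw":100,"tx":0,"ty":0,"tz":0,"twist":0},{"jaw":100,"tx":0,"ty":0,"tz":0,"twist":0},{"jaw":100,"tx":0,"ty":0,"tz":0,"twist":0},{"jaw":100,"tx":0,"ty":0,"tz":0,"twist":0}]}}

```text
clock: 9.45
ee_pos: [0.5012, -0.3604, 0.0518]
orientation: [0.0, 0.639, 0.769, -0.0]
force: [-0.9, 0.7, 0.3]
gripper_width: 0.0856
```

Request:
{"op": "apply_moves", "data": {"deltas": [{"jaw":100,"tx":0,"ty":0,"tz":-0.04,"twist":0},{"jaw":100,"tx":0,"ty":0,"tz":-0.1,"twist":0},{"jaw":100,"tx":0,"ty":0,"tz":-0.14,"twist":0},{"jaw":100,"tx":0,"ty":0,"tz":-0.14,"twist":0},{"jaw":100,"tx":0,"ty":0,"tz":-0.1,"twist":0},{"jaw":100,"tx":0,"ty":0,"tz":0,"twist":0}]}}

```text
clock: 10.05
ee_pos: [0.5026, -0.362, 0.1874]
orientation: [0.004, 0.639, 0.769, -0.001]
force: [-0.7, 0.4, -0.0]
gripper_width: 0.0854
```

Run:
```python
from h import *
p,d=imaging.snapshot("scene");P=cloud("scene",d);Z=P[...,2];hsv=cv2.cvtColor(p,cv2.COLOR_BGR2HSV)
m=(abs(P[...,0]-.50)<.08)&(abs(P[...,1]+.36)<.08)&(Z>.0)&(Z<.03)&(hsv[...,1]<40)&(hsv[...,2]>110)
print("plate",m.sum(),cv2.minAreaRect((P[m][:,:2]*1000).astype(np.float32)),Z[m].mean(),Z[m].std())
m=(abs(P[...,0]-.52)<.07)&(abs(P[...,1]+.146)<.07)&(Z>.04)&(hsv[...,1]>150)&((hsv[...,0]<8)|(hsv[...,0]>172))
print("handle",m.sum(),cv2.minAreaRect((P[m][:,:2]*1000).astype(np.float32)),P[m].mean(0),Z[m].max())
cv2.imwrite("pics/s4.png",cv2.resize(p[90:250,200:400],None,fx=4,fy=3.75))
c,s=np.cos(.185),np.sin(.185);R=np.array([[c,-s],[s,c]])
for n,x,y in(("press-derived rest handle",-.1464,-.113),("shaft/top",0,-.113)):print(n,R@[x,y]+[.645,-.0103])
go((.5205,-.1465,.2),(.5205,-.1465,.086))
```

```text
plate 323 ((503.3327331542969, -365.80096435546875), (90.97732543945312, 108.248291015625), 8.75988483428955) 0.014085965512849494 0.0027898992796975245
handle 94 ((524.2615966796875, -146.6349639892578), (18.582170486450195, 66.959716796875), 12.377123832702637) [ 0.5252656  -0.14606835  0.08749609] 0.09536502879564887
press-derived rest handle [ 0.52188409 -0.14830157]
shaft/top [ 0.66578596 -0.1213718 ]
t 10.1 p [ 0.5021 -0.3613  0.1848] yaw 100.55 f [-0.4 -0.4 -0.8] w 0.0854 j [-0.83  0.15  0.03  1.44 -0.    0.55]
[ 0.5205 -0.1465  0.2   ] scaled tool delta [ 0.8311  0.2299 -0.0634]
[ 0.5205 -0.1465  0.086 ] scaled tool delta [ 0.0018 -0.0011  0.456 ]
```

View pics/s4.png

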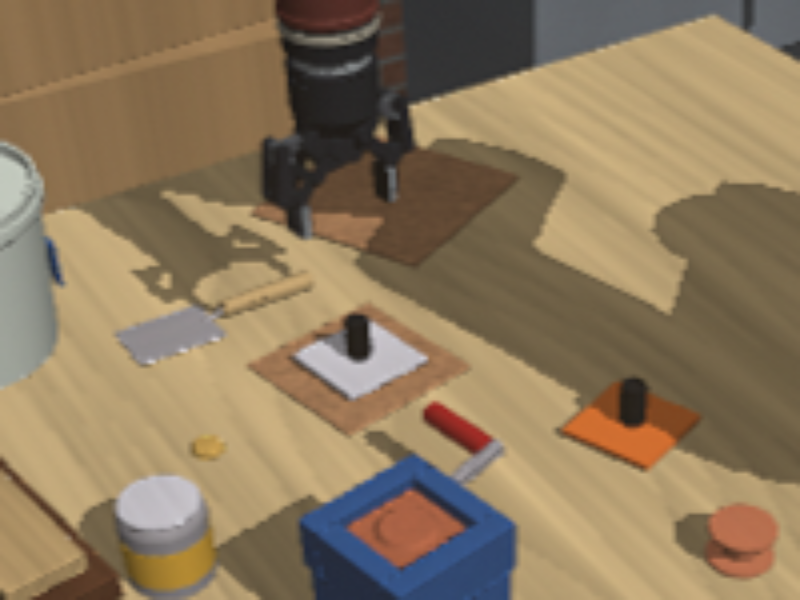

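The cover stands upright and centred on the mat, knob at crop (357,337). The handle is near (0.522,-0.147), so I'll move over it and down.

Request:
{"op": "apply_moves", "data": {"deltas": [{"jaw":100,"tx":0.1,"ty":0.03,"tz":-0.06,"twist":0},{"jaw":100,"tx":0.15,"ty":0.04,"tz":0,"twist":0},{"jaw":100,"tx":0.17,"ty":0.05,"tz":0,"twist":0},{"jaw":100,"tx":0.17,"ty":0.05,"tz":0,"twist":0},{"jaw":100,"tx":0.15,"ty":0.04,"tz":0,"twist":0},{"jaw":100,"tx":0.09,"ty":0.03,"tz":0,"twist":0},{"jaw":100,"tx":0,"ty":0,"tz":0,"twist":0},{"jaw":100,"tx":0,"ty":0,"tz":0,"twist":0}]}}

```text
clock: 10.9
ee_pos: [0.5219, -0.145, 0.1961]
orientation: [-0.0, 0.639, 0.769, -0.0]
force: [-1.0, 0.1, -0.2]
gripper_width: 0.0857
```

```bash
python3 -c "
from h import *
go((.522,-.147,.2),(.522,-.147,.087))"
```

```text
t 10.9 p [ 0.5219 -0.145   0.1961] yaw 100.62 f [-1.   0.1 -0.2] w 0.0857 j [-0.51 -0.08 -0.19  1.46 -0.    0.87]
[ 0.522 -0.147  0.2  ] scaled tool delta [-0.0078 -0.0011 -0.0155]
[ 0.522 -0.147  0.087] scaled tool delta [-1.00e-04  4.00e-04  4.52e-01]
```

Request:
{"op": "apply_moves", "data": {"deltas": [{"jaw":100,"tx":-0.008,"ty":0,"tz":0.09,"twist":0},{"jaw":100,"tx":0,"ty":0,"tz":0.13,"twist":0},{"jaw":100,"tx":0,"ty":0,"tz":0.12,"twist":0},{"jaw":100,"tx":0,"ty":0,"tz":0.09,"twist":0},{"jaw":100,"tx":0,"ty":0,"tz":0,"twist":0}]}}

```text
clock: 11.4
ee_pos: [0.52, -0.1473, 0.0854]
orientation: [-0.003, 0.64, 0.769, -0.001]
force: [-0.6, -0.0, -0.3]
gripper_width: 0.0853
```

Request:
{"op": "apply_moves", "data": {"deltas": [{"jaw":0,"tx":0,"ty":0,"tz":0,"twist":0},{"jaw":0,"tx":0,"ty":0,"tz":0,"twist":0},{"jaw":0,"tx":0,"ty":0,"tz":0,"twist":0},{"jaw":0,"tx":0,"ty":0,"tz":0,"twist":0},{"jaw":0,"tx":0,"ty":0,"tz":0,"twist":0},{"jaw":0,"tx":0,"ty":0,"tz":0,"twist":0},{"jaw":0,"tx":0,"ty":0,"tz":0,"twist":0},{"jaw":0,"tx":0,"ty":0,"tz":0,"twist":0}]}}

```text
clock: 12.2
ee_pos: [0.5207, -0.1482, 0.0892]
orientation: [-0.001, 0.639, 0.769, -0.002]
force: [-11.7, -5.8, 2.1]
gripper_width: 0.0199
```

Run:
```python
from h import *
go()
p=arm.sense()["ee_pos"]
u=np.array([.983,.183]);sh=np.array([.6655,-.1195])
print("along x from shaft",(p[:2]-sh)@u)
# tool y=+press x (yaw 100.6), rows of arc: angle a=.22+q, handle rel shaft: (-.15cos a,.15 sin a)
q=np.linspace(0,1.35,17);a=.2208+q
h=np.c_[-.15*np.cos(a),.15*np.sin(a)]
for k in range(16):print(k,round(q[k+1],3),"ty %.3f tz %.3f"%((h[k+1,0]-h[k,0])/.25,-(h[k+1,1]-h[k,1])/.25))
```

```text
t 12.2 p [ 0.5207 -0.1482  0.0892] yaw 100.5 f [-11.7  -5.8   2.1] w 0.0199 j [-0.52 -0.03 -0.34  1.26 -0.    0.87]
along x from shaft -0.14764050394073086
0 0.084 ty 0.013 tz -0.049
1 0.169 ty 0.017 tz -0.048
2 0.253 ty 0.021 tz -0.046
3 0.338 ty 0.025 tz -0.044
4 0.422 ty 0.029 tz -0.042
5 0.506 ty 0.032 tz -0.039
6 0.591 ty 0.035 tz -0.036
7 0.675 ty 0.038 tz -0.033
8 0.759 ty 0.041 tz -0.030
9 0.844 ty 0.043 tz -0.026
10 0.928 ty 0.045 tz -0.023
11 1.013 ty 0.047 tz -0.019
12 1.097 ty 0.048 tz -0.015
13 1.181 ty 0.049 tz -0.011
14 1.266 ty 0.050 tz -0.006
15 1.35 ty 0.051 tz -0.002
```

Handle gripped. Swing along the arc, the first half.

Request:
{"op": "apply_moves", "data": {"deltas": [{"jaw":0,"tx":0,"ty":0.01,"tz":-0.049,"twist":0},{"jaw":0,"tx":0,"ty":0.016,"tz":-0.048,"twist":0},{"jaw":0,"tx":0,"ty":0.021,"tz":-0.046,"twist":0},{"jaw":0,"tx":0,"ty":0.025,"tz":-0.044,"twist":0},{"jaw":0,"tx":0,"ty":0.029,"tz":-0.042,"twist":0},{"jaw":0,"tx":0,"ty":0.032,"tz":-0.039,"twist":0},{"jaw":0,"tx":0,"ty":0,"tz":0,"twist":0}]}}

```text
clock: 12.9
ee_pos: [0.5555, -0.1416, 0.1577]
orientation: [0.0, 0.639, 0.769, -0.001]
force: [-7.9, -3.1, 4.3]
gripper_width: 0.0201
```

Run:
```python
from h import *
go()
p=arm.sense()["ee_pos"];u=np.array([.983,.183]);sh=np.array([.6655,-.1195])
x=(p[:2]-sh)@u;z=p[2]-.053;print("x,z",x,z,"r",np.hypot(x,z),"q",np.arctan2(z,-x)-.22, "perp",(p[:2]-sh)@[-.183,.983])
```

```text
t 12.9 p [ 0.5555 -0.1416  0.1577] yaw 100.56 f [-7.9 -3.1  4.3] w 0.0201 j [-0.48  0.03 -0.16  1.39 -0.    0.91]
x,z -0.1122113494363035 0.10473563013564419 r 0.15349573011073198 q 0.5309530537199305 perp -0.001632576113973677
```

Request:
{"op": "apply_moves", "data": {"deltas": [{"jaw":0,"tx":0,"ty":0.034,"tz":-0.036,"twist":0},{"jaw":0,"tx":0,"ty":0.038,"tz":-0.033,"twist":0},{"jaw":0,"tx":0,"ty":0.041,"tz":-0.03,"twist":0},{"jaw":0,"tx":0,"ty":0.043,"tz":-0.026,"twist":0},{"jaw":0,"tx":0,"ty":0.045,"tz":-0.023,"twist":0},{"jaw":0,"tx":0,"ty":0.047,"tz":-0.019,"twist":0},{"jaw":0,"tx":0,"ty":0,"tz":0,"twist":0}]}}

```text
clock: 13.6
ee_pos: [0.6168, -0.13, 0.1987]
orientation: [0.001, 0.639, 0.769, -0.0]
force: [-3.1, -0.5, 6.0]
gripper_width: 0.0202
```

```bash
cat > q.py <<'E'
from h import *
go()
p=arm.sense()["ee_pos"];u=np.array([.983,.183]);sh=np.array([.6655,-.1195])
x=(p[:2]-sh)@u;z=p[2]-.055;print("x,z",x,z,"r",np.hypot(x,z),"q",np.arctan2(z,-x)-.22, "perp",(p[:2]-sh)@[-.183,.983])
E
python3 q.py
```

```text
t 13.6 p [ 0.6168 -0.13    0.1987] yaw 100.58 f [-3.1 -0.5  6. ] w 0.0202 j [-0.41  0.19  0.09  1.47 -0.    0.97]
x,z -0.04979814496616549 0.14374890947795993 r 0.15213022125197198 q 1.0173103469469733 perp -0.001439927488906292
```

Request:
{"op": "apply_moves", "data": {"deltas": [{"jaw":0,"tx":0,"ty":0.048,"tz":-0.015,"twist":0},{"jaw":0,"tx":0,"ty":0.049,"tz":-0.01,"twist":0},{"jaw":0,"tx":0,"ty":0.05,"tz":-0.005,"twist":0},{"jaw":0,"tx":0,"ty":0.051,"tz":-0.001,"twist":0},{"jaw":0,"tx":0,"ty":0,"tz":0,"twist":0},{"jaw":0,"tx":0,"ty":0,"tz":0,"twist":0},{"jaw":0,"tx":0,"ty":0,"tz":0,"twist":0},{"jaw":0,"tx":0,"ty":0,"tz":0,"twist":0}]}}

```text
clock: 14.4
ee_pos: [0.6649, -0.1209, 0.2068]
orientation: [0.001, 0.639, 0.769, 0.0]
force: [-1.9, 1.2, 6.4]
gripper_width: 0.0202
```

```bash
python3 q.py
python3 - <<'E'
from h import *
p,d=imaging.snapshot("scene");P=cloud("scene",d);Z=P[...,2];hsv=cv2.cvtColor(p,cv2.COLOR_BGR2HSV)
u=np.array([.983,.183]);w=np.array([-.183,.983]);D=P[...,:2]-[.6455,-.0105]
a,b=D@u,D@w
m=(abs(a)<.028)&(abs(b)<.028)&(Z>.12)&(Z<.2)
q=np.c_[a[m],b[m],Z[m]];print("cast z",np.percentile(q[:,2],[5,25,50,75,95]));A=np.c_[q[:,:2],np.ones(len(q))];print("fit tilt",np.linalg.lstsq(A,q[:,2],rcond=None)[0])
m=(np.maximum(abs(a),abs(b))>.039)&(np.maximum(abs(a),abs(b))<.052)&(Z>.13)&(Z<.17)&(hsv[...,0]>100)&(hsv[...,0]<130);print("frame z",np.median(Z[m]),m.sum())
cv2.imwrite("pics/s5.png",cv2.resize(p[90:290,200:420],None,fx=3.6,fy=3))
E
```

```text
t 14.4 p [ 0.6649 -0.1209  0.2068] yaw 100.57 f [-1.9  1.2  6.4] w 0.0202 j [-0.37  0.33  0.27  1.51  0.    1.01]
x,z -0.0008884390556970611 0.15176206665064443 r 0.1517646671594885 q 1.3449422360709509 perp -0.0012754613111146701
cast z [0.15382781 0.15555437 0.15740897 0.15923999 0.16117473]
fit tilt [-0.02567864 -0.02042185  0.15749355]
frame z 0.14759616083797955 430
```

View pics/s5.png

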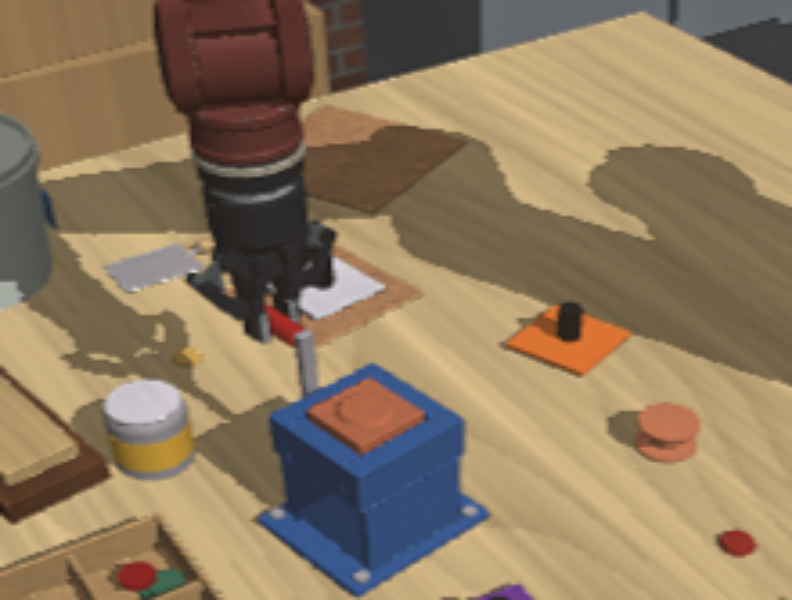

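The cast stands proud of the mould and level (crop (365,413)), the steel arm is upright (305,360), and the handle is gripped. The estimated angle is 1.345 rad and the arm is still. Handing in.

```bash
python3 -c "
from bench import arm
print(arm.sign_off()); s=arm.sense(); print(s['clock'],s['ee_pos'],s['force'],s['gripper_width'])"
```

```text
the job is handed in; nothing more can be done
None
the job is handed in; nothing more can be done
```

The job is handed in, at about 14.5 s on the robot's clock; sign-off gives no verdict. I lifted the cover by its knob and set it down knob up on the smaller cork mat. I then gripped the lever handle, swung it to its highest point and handed in while still holding it.

**Cover:** the picture after release showed it upright. Depth put it about 4 mm from the mat's centre, though the plate's outline read 91 x 108 mm instead of 90 x 90. The plate's top read 14 mm where 17 mm is expected. Depth also read about 2 mm low on the mould frame.

**Lever:** I worked out an angle of about 1.345 rad from the tool's position. The arm was still, with about 6–7 N on the tool and the grip closed on the handle.

**Cast:** the middle of its top read about 10 mm above the mould frame, with a tilt of about 0.03 rad. That is less than the 12 mm expected and only just above the 9.5 mm limit, within the depth camera's few millimetres of noise. The picture showed it level and clear of the mould.

**Other things on the bench:** I did not measure the bystanders again, but those visible in the last picture looked unmoved. The gripper stayed well clear of the cast.

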